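# Fetch the ladle from the crowded hook

### The arm

A 6-joint arm with a two-finger parallel gripper is mounted at the origin on the work surface. World frame = base frame: x ahead of the robot, y to its left, z up, the work surface at z = 0. Lengths are in m, angles in degrees, forces in N, time in s.
With the tool pointing down it reaches from about 0.4 to 0.825 m from the base axis. Payload 7 kg.
Tool frame: the origin (TCP) lies on the centre line of the jaws, within the pads' length; the fingertips stand 11 mm ahead of it and the grasp point (between the pads) lies 8 mm behind it; z points along the fingers, y is the line along which they close (so a half turn about z gives the same grasp; the last joint's range is limited). The gripper opens to 88 mm and grips with 3 to 60 N. Pads are 19 mm wide; open, the fingers measure 130 mm over their backs; the gripper's body (78 mm by 193 mm) begins 47 mm behind the grasp point.
Start: joints at [-53.337, 20.546, 0.682, 0, -70.136, -16.507], TCP at [0.233, -0.634, 0.238] pointing down, gripper open.
Joint ranges: [-176.03, 176.03], [-82.01, 121.73], [-58.28, 71.71], [-173.87, 95.51], [-174.79, -0.11], [-173.66, 173.66]. Speed limits (degrees/s): [136.94, 136.94, 172.46, 180, 180, 180].

### API

Orientations are given as [roll, pitch, yaw] about the fixed x, y, z axes, in that order (R = Rz(yaw) Ry(pitch) Rx(roll)).
In Python, from plant import r, capture, camera_model, job gives the robot as it stands.
- The arm moves only by the tool drive_tool, never from a script. Its argument "increments" is a list that holds one entry, the list of rows, each a list of 5 numbers: the gripper's target within -1 to 1 (fully open at 1, half-way at 0, shut at -1), then the shift along the tool's x, y, z scaled (see below), then the turn about the tool's z scaled (see below). In form: [[[gripper, tx, ty, tz, roll], ...]]. A call has 1 to 5 rows; each row is the pose to reach, as a shift and turn from the pose commanded when the call began, along the tool's axes at that moment, turning the shorter way round; what a row does not reach only later rows make up. The controller multiplies each number of a shift by 120 mm and each number of a turn by 360 degrees. A row lasts 1/8 s, in which the tool goes at most 62.5 mm and 10.7 degrees, less where a joint would pass 70% of its speed; a pose out of reach is approached as far as the arm can. A call with a number of a shift or a turn outside -1 to 1 is refused whole. A call with a gripper value outside its range is refused whole. The fingers move at their own pace and stop on an object; "squeeze" is the grip in N (left out, the last holds). Time passes only in rows, so rows that repeat a pose let the fingers close. It gives the time, the measured TCP pose, the force, the opening and the grip force at its end, in the units of the state.
- r.get_state(): the state, without advancing time (a new reading comes with each control period).
- capture(name): name is "side" or "top"; returns the picture (384x512x3 uint8, red, green, blue); there is no depth.
- camera_model(name): a dict with "camera_matrix" (3x3 intrinsics, pixels), "rvec" (rotation vector, rad) and "tvec" (3), from world to camera coordinates, as OpenCV has them. Camera axes: x right, y down, z forward; pixel columns grow to the right and rows downward; lengths in m; the calibration is good to about 2 mm. A picture is of the moment at which its call begins. camera_model takes no time and is no camera call.
- job.close_job(): hands the job in; it is judged then, once.
The state is a dict: "time_s": time; "joints": joint angles; "qd": joint speeds; "joint_torque": joint torques, N m; "tcp_pos": TCP position; "eef_rot": TCP orientation; "contact_force": force on the tool from outside, world axes, zero at the start; "moment": the same for the moment, N m; "gripper_width": finger opening in m; "gripper_force": force on a finger pad.
Only numpy, scipy, OpenCV 4.12 (cv2) and the standard library are available. Lean on these libraries where they do the work, as an engineer would, in place of code of your own. Each camera call takes 0.05 s, during which the arm holds its last target. There are 200 camera calls.

### The job

Soup is about to be served and the ladle hangs at the back of the crowded hook. First move the red skimmer and the blue turner in front of it to the empty spare hook, so that both hang there freely; then take the ladle and lower it, bowl first, right down to the bottom of the white pot before letting go, leaving it standing or leaning in the upright pot. Leave the other things on the table where they are.

Things in the scene. Friction and masses are not known exactly. Their poses are not given: they have to be found in the camera images.
- crowded_stand: Hook with three utensils in a row, ladle nearest the post. Fixed; yaw within 0.25 rad. Origin: underside of the base, under the bar. Base 220 x 130 x 12 mm; steel post 240 tall at x=+110. From its top a level 8 mm round bar runs along -x (to the robot), axis at y=0, 240 high (upper side 244), to x=-85, then bends up 45 deg to the tip.
- crowded_stand_tip (a point): End of the crowded hook's upturned tip: at (-97, 0, 252) mm in its stand's frame; the bar's highest point there is 256 mm up.
- spare_stand: The empty hook, same make; the two swap sides at random. Fixed; yaw within 0.25 rad. Origin: underside of the base, under the bar. Base 220 x 130 x 12 mm; steel post 240 tall at x=+110. From its top a level 8 mm round bar runs along -x (to the robot), axis at y=0, 240 high (upper side 244), to x=-85, then bends up 45 deg to the tip.
- spare_stand_tip (a point): End of the spare hook's upturned tip: at (-97, 0, 252) mm in its stand's frame; the bar's highest point there is 256 mm up.
- skimmer: Red-handled skimmer, 90 g. Flat eye 8 mm thick (x), 34 wide (y); through it along x a slot 18 wide, 30 tall. Origin: middle of the slot's upper edge, which rests on the bar; z up. The solid tab above, to +26 mm, is the grip. Perforated disc, 68 across, 5 thick, in the eye's plane, ends 186 mm below the origin. Hangs in front of the ladle.
- turner: Blue-handled slotted turner, 90 g. Flat eye 8 mm thick (x), 34 wide (y); through it along x a slot 18 wide, 30 tall. Origin: middle of the slot's upper edge, which rests on the bar; z up. The solid tab above, to +26 mm, is the grip. Blade 62 wide, 4 thick, in the eye's plane, ends 186 mm below the origin. Skimmer and turner hang 40 mm apart, either order.
- ladle: Steel ladle with yellow eye, 110 g, 40 mm behind the next utensil. Flat eye 8 mm thick (x), 34 wide (y); through it along x a slot 18 wide, 30 tall. Origin: middle of the slot's upper edge, which rests on the bar; z up. The solid tab above, to +26 mm, is the grip. Handle 18 wide, 6 thick, straight down; bowl 56 across, 28 deep, on its +x (post) side.
- ladle_bowl (a point): Middle of the underside of the ladle's bowl: 29.5 mm in +x and 186 mm below the ladle's origin.
- pot: White open cooking pot with a dark loop handle on two opposite sides, standing at the left or right, nearer the robot than the stands: outer radius 85 mm (119 to a handle's end, along its +y and -y), wall 4 mm, 110 mm high, floor 5 mm thick; 0.9 kg, loose. Origin: centre of its underside, z up.
- bread_basket: Bystander: low wooden basket 150 x 170 x 55 mm filled with bread slices; origin at the centre of its underside.
- mustard_jar: Bystander: yellow jar with red cap, 64 across, 90 high; origin at the centre of its underside.
- drink_can: Bystander: green drink can, 66 across, 115 high; origin at the centre of its underside.
- mug: Bystander: blue mug, 80 across, 90 high; origin at the centre of its underside.
- salt_shaker: Bystander: small steel salt shaker, 40 across, 78 high, standing between the stands; origin at the centre of its underside.
Mind the look-alikes: they are no part of the job. Leave any green, orange or turquoise look-alike of the skimmer alone.

How it is judged (in metres and radians):
On the way, in this order (a step that is already met when the one before it is completed fails the run):
1. skimmer and turner both hang on the spare hook, let go (x of skimmer in the frame of spare_stand between -0.08 and 0.095 m and y of skimmer in the frame of spare_stand between -0.012 and 0.012 m and z of skimmer in the frame of spare_stand between 0.234 and 0.252 m and angle between each of skimmer, turner's own z axis and vertical below 0.35 rad and contact force between the fingers and skimmer below 0.1 N and linear speed of each of skimmer, turner below 0.05 m/s and x of turner in the frame of spare_stand between -0.08 and 0.095 m and y of turner in the frame of spare_stand between -0.012 and 0.012 m and z of turner in the frame of spare_stand between 0.234 and 0.252 m and contact force between the fingers and turner below 0.1 N), for 0.2 s.
2. the ladle, still held, is lowered into the pot until its bowl is close to the pot's floor (under 35 mm above the pot's underside) (z of ladle_bowl in the frame of pot between -0.01 and 0.035 m and horizontal distance between ladle_bowl and pot below 0.085 m and contact force between the fingers and ladle above 0.5 N), for 0.1 s.
At the end, for the whole second after the job is handed in: Skimmer and turner hang on the spare hook's bar (origin within 12 mm of its axis sideways, height 234 to 252 mm, tilted under 0.35 rad); the ladle's bowl is in the upright pot, under 70 mm above its underside; all released and at rest (under 0.05 m/s) (all of step 1 and z of ladle_bowl in the frame of pot between -0.01 and 0.07 m and horizontal distance between ladle_bowl and pot below 0.085 m and angle between pot's own z axis and vertical below 0.1 rad and linear speed of ladle below 0.05 m/s and contact force between the fingers and ladle below 0.1 N); the robot touches nothing.
It fails at once if one of the bystanders on the table is moved by more than 40 mm (distance of any of bread_basket, mustard_jar, drink_can, mug, salt_shaker from where it was at the start of the episode above 0.04 m).
It also fails if it takes over 67 s, if anything falls off the work surface, if the arm or the gripper's body presses on something with over 40 N, if the wrist force passes 120 N, or if a joint passes its speed limit or range.

## Working session

There is one attempt and no reset: what is moved stays moved. The work goes in short steps, Python scripts to look and compute and a tool call to move; the robot and the scene stay as the last step left them, time stands still between calls to the robot, and variables do not carry over. Pictures are saved under pics/ and viewed, at most 10 in all, crops included, and the job is handed in when it is done.

Besides the shell and the picture viewer there is one more tool, called after "Request:" as name([rows], argument=value, ...), one row to a line, values as JSON. drive_tool: Moves the arm, as the interface text tells. Its arguments: {"type":"object","properties":{"increments":{"type":"array"},"squeeze":{"type":"number"}},"required":["increments"]}

```bash
ls; mkdir -p pics
python3 - <<'E'
from plant import r,capture,camera_model
import cv2
print(r.get_state())
for n in("side","top"):
    im=capture(n)[:,:,::-1]; cv2.imwrite(f"pics/{n}0_raw.png",im)
    cv2.imwrite(f"pics/{n}0.png",cv2.resize(im,(800,600),interpolation=cv2.INTER_CUBIC))
    print(n,camera_model(n))
E
```

```text
pics
{'time_s': 0.0, 'joints': array([-5.33376732e+01,  2.05921010e+01,  6.33235103e-01, -2.02259109e-02,
       -7.01377833e+01, -1.65099586e+01]), 'qd': array([-0.07317265, -0.06098398,  0.0154289 , -0.0259322 , -0.02054259,
        0.04304797]), 'joint_torque': array([ 1.44460824e-03, -5.82714987e+01,  2.93054777e+01,  6.99721947e+00,
        6.76688593e-03, -1.51999552e-04]), 'tcp_pos': array([ 0.23238698, -0.63321554,  0.23661075]), 'eef_rot': array([ 1.79901932e+02, -9.23899291e-03, -1.59854512e+02]), 'contact_force': array([ 0.08177849,  0.64461734, -0.93667716]), 'moment': array([ 0.07102496, -0.01688735, -0.00087599]), 'gripper_force': 0.0, 'gripper_width': 0.0878648983319362}
side {'camera_matrix': array([[427.57706316,   0.        , 255.52750617],
       [  0.        , 427.57706316, 196.00772435],
       [  0.        ,   0.        ,   1.        ]]), 'rvec': array([ 0.41605015, -2.64072615,  1.32630195]), 'tvec': array([0.51800349, 0.23382669, 1.0871561 ])}
top {'camera_matrix': array([[378.06551714,   0.        , 251.69660817],
       [  0.        , 378.06551714, 195.88918997],
       [  0.        ,   0.        ,   1.        ]]), 'rvec': array([ 2.14741205, -2.11728685,  0.1911828 ]), 'tvec': array([-0.02141536,  0.59750013,  1.04644614])}
```

View pics/side0.png

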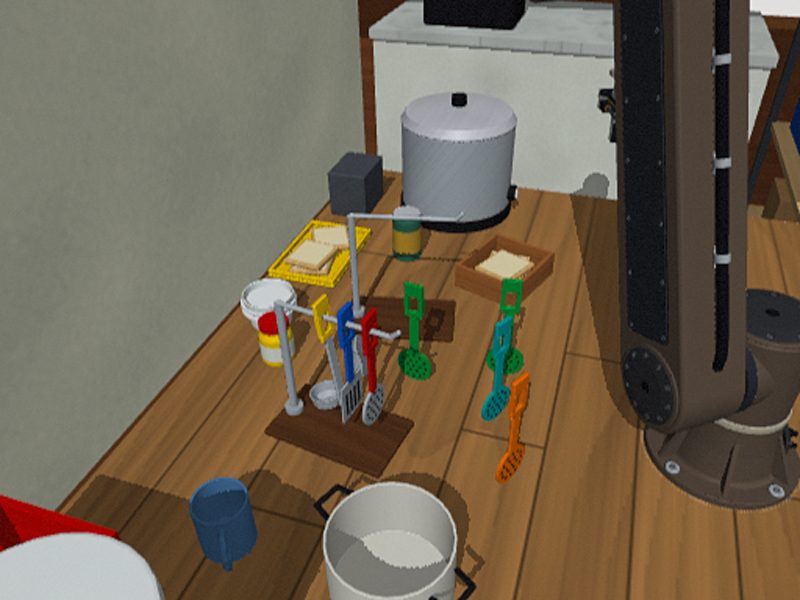

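View pics/top0.png

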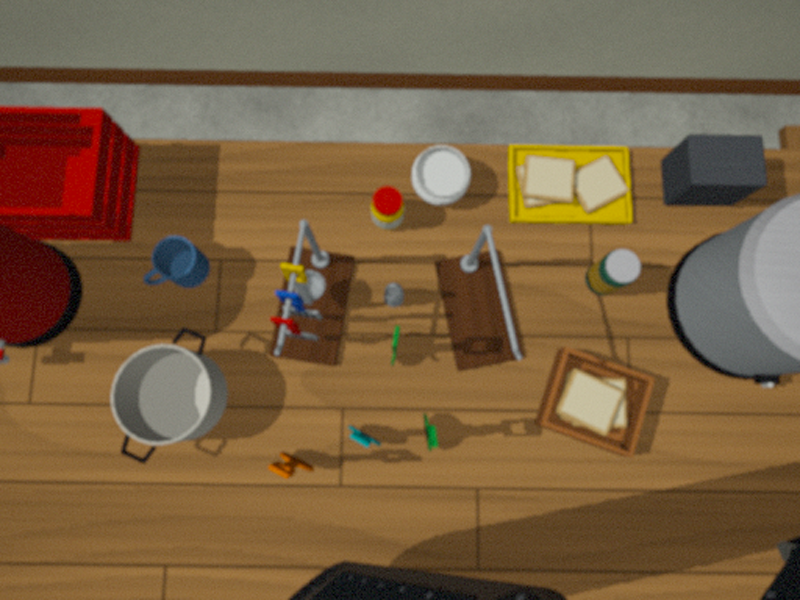

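The side view shows the crowded stand with tip (397,334), skimmer red (370,350), turner blue (346,345) and ladle yellow (323,318). The spare hook's tip is at (462,216) and the pot at (390,550).

Skimmer candidates:
- red at (370,350): the one I want, on the hook, in front
- green at (414,330) and (511,320), turquoise at (500,370), orange at (515,430): look-alikes, not on a hook

Next I compute positions and check a crop.

```bash
cat > h.py <<'E'
import numpy as np,cv2
from plant import r,capture,camera_model
def cam(n):
    m=camera_model(n);R=cv2.Rodrigues(m["rvec"])[0];return m["camera_matrix"],R,np.array(m["tvec"]).ravel()
def plane(n,uv,z,s=.64):
    K,R,t=cam(n);o=-R.T@t
    d=R.T@np.linalg.solve(K,[uv[0]*s,uv[1]*s,1]);return (o+d*(z-o[2])/d[2]).round(4)
def tri(a,b,s=.64):
    P=[];
    for n in("side","top"):
        K,R,t=cam(n);P.append(K@np.c_[R,t])
    X=cv2.triangulatePoints(P[0],P[1],np.array(a,float)*s,np.array(b,float)*s).ravel();return (X[:3]/X[3]).round(4)
def proj(n,X):
    K,R,t=cam(n);p=K@(R@np.array(X)+t);return (p[:2]/p[2]).round(1)
E
python3 - <<'E'
from h import *
for k,a,b,z in [("ctip",(397,334),(277,353),.252),("cpost",(279,305),(303,223),.24),("stip",(462,216),(520,357),.252),("spost",(352,216),(487,229),.24),
 ("skim",(370,316),(286,324),.26),("turn",(346,310),(290,299),.26),("ladle",(323,300),(292,270),.26)]:
    print(k,"side",plane("side",a,z),"top",plane("top",b,z),"tri",tri(a,b))
for k,b,z in [("pot",(169,394),.11),("h1",(190,340),.09),("h2",(138,450),.09),("green1",(395,343),.15),("green2",(431,432),.15),("turq",(363,437),.15),("orange",(290,465),.15),("salt",(393,295),.07)]:
    print(k,plane("top",b,z))
a=cv2.imread("pics/side0_raw.png")[170:300,150:300];b=cv2.imread("pics/top0_raw.png")[130:245,160:345]
a=cv2.resize(a,None,fx=3,fy=3,interpolation=2);b=cv2.resize(b,None,fx=3,fy=3,interpolation=2)[:390]
o=np.zeros((600,800,3),np.uint8)
o=cv2.resize(cv2.imread("pics/side0_raw.png")[125:305,145:295],(400,480),interpolation=2)
p=cv2.resize(cv2.imread("pics/top0_raw.png")[130:250,165:265],(400,480),interpolation=2)
cv2.imwrite("pics/crop1.png",np.hstack([o,p]))
E
```

```text
ctip side [0.4904 0.1649 0.252 ] top [0.4889 0.1604 0.252 ] tri [0.4905 0.1614 0.249 ]
cpost side [0.6899 0.1375 0.24  ] top [0.6954 0.1316 0.24  ] tri [0.695  0.1318 0.2354]
stip side [ 0.4858 -0.1928  0.252 ] top [ 0.488  -0.2029  0.252 ] tri [ 0.4885 -0.2043  0.2455]
spost side [ 0.686  -0.1553  0.24  ] top [ 0.6901 -0.1582  0.24  ] tri [ 0.689  -0.159   0.2379]
skim side [0.5373 0.1467 0.26  ] top [0.5316 0.1475 0.26  ] tri [0.5343 0.1481 0.2612]
turn side [0.5758 0.1435 0.26  ] top [0.5697 0.1432 0.26  ] tri [0.5728 0.1441 0.2604]
ladle side [0.618  0.1306 0.26  ] top [0.6145 0.1422 0.26  ] tri [0.6127 0.1408 0.2682]
pot [0.4291 0.3691 0.11  ]
h1 [0.5247 0.3468 0.09  ]
h2 [0.3338 0.422  0.09  ]
green1 [ 0.5178 -0.0164  0.15  ]
green2 [ 0.3729 -0.077   0.15  ]
turq [0.3634 0.0337 0.15  ]
orange [0.3177 0.1505 0.15  ]
salt [ 0.6152 -0.0121  0.07  ]
```

View pics/crop1.png

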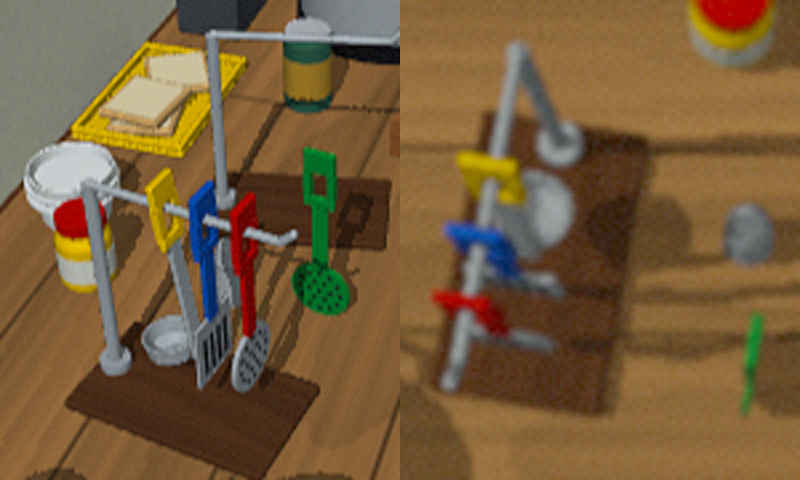

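The crop confirms the red skimmer is front-most, with the turner and then the ladle behind it. I fitted these frames:
- **Crowded stand:** origin (0.585, 0.1475), yaw −8.0°
- **Spare stand:** origin (0.583, −0.182), yaw +12.4°

The measured bar lengths of about 207 mm match the spec. Next I write a move planner.

```bash
cat >> h.py <<'E'
import json
C=(np.array([.585,.1475]),-8.0); S=(np.array([.583,-.182]),12.4)
def on(F,x,y=0):
    a=np.deg2rad(F[1]);return F[0]+[x*np.cos(a)-y*np.sin(a),x*np.sin(a)+y*np.cos(a)]
def plan(wps,g,step=.05,cmd=None):
    """wps: [x,y,z,yaw]; prints calls (rows) with gripper g; keeps the commanded pose in cmd.json"""
    p=np.array(json.load(open("cmd.json")) if cmd is None else cmd,float)
    for w in wps:
        w=np.array(w,float)
        while True:
            d=w-p;d[3]=(d[3]+180)%360-180
            if np.linalg.norm(d[:3])<2e-4 and abs(d[3])<.2:break
            a=np.deg2rad(p[3]);c,s=np.cos(a),np.sin(a)
            A=np.array([[c,s,0],[s,-c,0],[0,0,-1]])
            t=A@d[:3]/.12; f=min(1,1/max(1e-9,abs(t).max()),5*step/max(1e-9,np.linalg.norm(d[:3])),50/max(1e-9,abs(d[3])))
            n=max(1,int(np.ceil(f*np.linalg.norm(d[:3])/step-1e-6)),int(np.ceil(f*abs(d[3])/10)))
            v=np.r_[t,-d[3]/360]*f
            print("[["+",".join(str([g]+[float(q) for q in (v*k/n).round(3)]) for k in range(1,n+1))+"]]")
            v=v.round(3);p[:3]+=A.T@v[:3]*.12;p[3]-=v[3]*360
    json.dump(list(p),open("cmd.json","w"));print("cmd",p.round(4))
E
python3 - <<'E'
from h import *
g=on(C,-.05);print(g,r.get_state()["tcp_pos"])
plan([[.3,-.48,.36,-170],[*g,.36,172],[*g,.252,172]],1,cmd=[.233,-.634,.238,-159.84])
E
```

```text
[0.5354866  0.15445866] [ 0.23244395 -0.63327108  0.23671588]
[[[1, -0.19, 0.199, -0.2, 0.006],[1, -0.38, 0.398, -0.4, 0.011],[1, -0.57, 0.597, -0.6, 0.017],[1, -0.76, 0.797, -0.8, 0.022],[1, -0.951, 0.996, -1.0, 0.028]]]
[[[1, -0.012, 0.019, -0.017, 0.0]]]
[[[1, -0.196, 0.333, 0.0, 0.003],[1, -0.392, 0.667, 0.0, 0.007],[1, -0.588, 1.0, 0.0, 0.01]]]
[[[1, -0.169, 0.333, 0.0, 0.003],[1, -0.337, 0.667, 0.0, 0.007],[1, -0.506, 1.0, 0.0, 0.01]]]
[[[1, -0.143, 0.333, 0.0, 0.003],[1, -0.286, 0.667, 0.0, 0.007],[1, -0.43, 1.0, 0.0, 0.01]]]
[[[1, -0.119, 0.333, 0.0, 0.003],[1, -0.238, 0.667, 0.0, 0.006],[1, -0.357, 1.0, 0.0, 0.009]]]
[[[1, -0.098, 0.333, 0.0, 0.003],[1, -0.196, 0.667, 0.0, 0.006],[1, -0.294, 1.0, 0.0, 0.01]]]
[[[1, -0.037, 0.162, 0.0, 0.001]]]
[[[1, 0.0, -0.0, 0.3, 0.0],[1, 0.0, -0.0, 0.6, 0.0],[1, 0.0, -0.0, 0.9, 0.0]]]
cmd [ 5.3550e-01  1.5450e-01  2.5200e-01 -1.8792e+02]
```

Request:
drive_tool([
  [[1,-0.19,0.199,-0.2,0.006],[1,-0.38,0.398,-0.4,0.011],[1,-0.57,0.597,-0.6,0.017],[1,-0.76,0.797,-0.8,0.022],[1,-0.951,0.996,-1.0,0.028]],
])

```text
time_s: 0.72
tcp_pos: [0.2987, -0.4809, 0.358]
eef_rot: [180.0, -0.0, -170.0]
contact_force: [0.3, 0.6, -0.1]
gripper_width: 0.0875
gripper_force: 0.0
```

Request:
drive_tool([
  [[1,-0.012,0.019,-0.017,0.0]],
])

```text
time_s: 0.85
tcp_pos: [0.3005, -0.4786, 0.3618]
eef_rot: [-179.8, 0.1, -169.8]
contact_force: [1.3, 0.1, 0.0]
gripper_width: 0.0876
gripper_force: 0.0
```

Request:
drive_tool([
  [[1,-0.196,0.333,0.0,0.003],[1,-0.392,0.667,0.0,0.007],[1,-0.588,1.0,0.0,0.01]],
])

```text
time_s: 1.23
tcp_pos: [0.3479, -0.3481, 0.3585]
eef_rot: [179.9, -0.1, -173.6]
contact_force: [-0.3, 0.6, -0.1]
gripper_width: 0.0877
gripper_force: 0.0
```

Request:
drive_tool([
  [[1,-0.169,0.333,0.0,0.003],[1,-0.337,0.667,0.0,0.007],[1,-0.506,1.0,0.0,0.01]],
])

```text
time_s: 1.6
tcp_pos: [0.3948, -0.222, 0.3587]
eef_rot: [180.0, -0.1, -177.2]
contact_force: [-0.3, 0.6, -0.0]
gripper_width: 0.0878
gripper_force: 0.0
```

Request:
drive_tool([
  [[1,-0.143,0.333,0.0,0.003],[1,-0.286,0.667,0.0,0.007],[1,-0.43,1.0,0.0,0.01]],
])

```text
time_s: 1.98
tcp_pos: [0.4404, -0.0995, 0.3588]
eef_rot: [-180.0, -0.1, 179.2]
contact_force: [1.3, 0.0, 0.3]
gripper_width: 0.0877
gripper_force: 0.0
```

Request:
drive_tool([
  [[1,-0.119,0.333,0.0,0.003],[1,-0.238,0.667,0.0,0.006],[1,-0.357,1.0,0.0,0.009]],
])

```text
time_s: 2.35
tcp_pos: [0.4849, 0.0199, 0.3587]
eef_rot: [-180.0, -0.1, 176.0]
contact_force: [-0.4, -1.3, 0.4]
gripper_width: 0.0875
gripper_force: 0.0
```

Request:
drive_tool([
  [[1,-0.098,0.333,0.0,0.003],[1,-0.196,0.667,0.0,0.006],[1,-0.294,1.0,0.0,0.01]],
])

```text
time_s: 2.72
tcp_pos: [0.5285, 0.1371, 0.3584]
eef_rot: [-179.9, -0.1, 172.4]
contact_force: [0.9, -0.1, 0.3]
gripper_width: 0.0878
gripper_force: 0.0
```

Request:
drive_tool([
  [[1,-0.037,0.162,0.0,0.001],[1,-0.037,0.162,0.0,0.001],[1,-0.037,0.162,0.0,0.001]],
])

```text
time_s: 3.1
tcp_pos: [0.5349, 0.154, 0.3593]
eef_rot: [-180.0, -0.0, 172.1]
contact_force: [0.3, -0.6, 0.0]
gripper_width: 0.0877
gripper_force: 0.0
```

Request:
drive_tool([
  [[1,0.0,0.0,0.3,0.0],[1,0.0,0.0,0.6,0.0],[1,0.0,0.0,0.9,0.0],[1,0.0,0.0,0.9,0.0]],
])

```text
time_s: 3.6
tcp_pos: [0.5336, 0.153, 0.2497]
eef_rot: [-179.8, -0.2, 172.0]
contact_force: [-0.1, -0.2, 1.3]
gripper_width: 0.0877
gripper_force: 0.0
```

Run:
```python
from h import *
a=capture("side")[:,:,::-1];b=capture("top")[:,:,::-1]
o=cv2.resize(a[140:290,150:300],(400,400),interpolation=2);p=cv2.resize(b[120:270,130:280],(400,400),interpolation=2)
cv2.imwrite("pics/c2.png",np.hstack([o,p]))
```

```text
(no output)
```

View pics/c2.png

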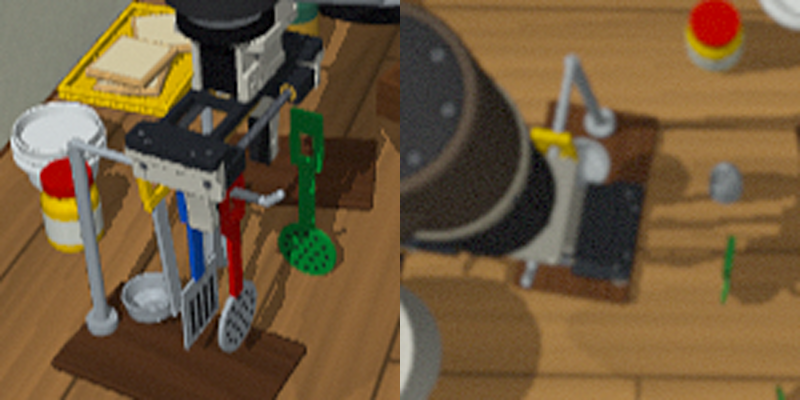

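Run:
```python
from h import *
for x in(-.06,-.055,-.05,-.045,-.01,.03):
  print(x,proj("side",[*on(C,x),.27]))
for n,u,v in (("red",236.9,200),("blue",221.1,195.5),("yel",206.1,190.6)):
  P=plane("side",(u,v),.27,1)[:2]-C[0]; a=np.deg2rad(-8);print(n,P@[np.cos(a),np.sin(a)],P@[-np.sin(a),np.cos(a)])
```

```text
-0.06 [240.1 202. ]
-0.055 [238.1 201.4]
-0.05 [236.2 200.8]
-0.045 [234.2 200.3]
-0.01 [220.6 196.3]
0.03 [205.4 191.8]
red -0.05001442660053469 -0.00339369000053359
blue -0.009666086415783603 -0.003075186726461305
yel 0.031172570894732025 -0.00480841177655431
```

The picture shows the jaws straddling the red tab, near finger at crop (205,205). The utensils measure at −50, −10 and +30 mm along the bar, with even spacing as specified. I close the gripper.

Request:
drive_tool([
  [[-1,0,0,0,0],[-1,0,0,0,0],[-1,0,0,0,0],[-1,0,0,0,0],[-1,0,0,0,0]],
], squeeze=25)

```text
time_s: 4.32
tcp_pos: [0.5351, 0.1548, 0.2516]
eef_rot: [-180.0, -0.0, 172.1]
contact_force: [-0.5, -0.5, -0.6]
gripper_width: 0.0431
gripper_force: 0.0
```

Run:
```python
from h import *
s=r.get_state();print(s["tcp_pos"],s["gripper_width"])
z=.252+.016
print("lift, pull")
plan([[*on(C,-.05),z,172],[*on(C,-.14),z,172],[*on(C,-.15),.43,172]],-1,step=.03)
```

```text
[0.53511191 0.15482143 0.25161599] 0.04308263849508699
lift, pull
[[[-1, 0.0, -0.0, -0.133, 0.0]]]
[[[-1, 0.188, 0.0, 0.0, 0.0],[-1, 0.375, 0.0, 0.0, 0.0],[-1, 0.563, 0.001, 0.0, 0.0],[-1, 0.75, 0.001, 0.0, 0.0]]]
[[[-1, 0.012, 0.0, -0.2, 0.0],[-1, 0.025, 0.0, -0.4, 0.0],[-1, 0.037, 0.0, -0.6, 0.0],[-1, 0.049, 0.0, -0.8, 0.0],[-1, 0.062, 0.0, -1.0, 0.0]]]
[[[-1, 0.011, 0.0, -0.175, 0.0],[-1, 0.021, 0.0, -0.35, 0.0]]]
cmd [ 4.3650e-01  1.6840e-01  4.3000e-01 -1.8792e+02]
```

Closing takes more time (about 70 mm/s).

Request:
drive_tool([
  [[-1,0,0,0,0],[-1,0,0,0,0],[-1,0,0,0,0],[-1,0,0,0,0]],
])

```text
time_s: 4.82
tcp_pos: [0.5351, 0.1548, 0.2516]
eef_rot: [-180.0, -0.0, 172.1]
contact_force: [0.9, 0.2, -0.0]
gripper_width: 0.0335
gripper_force: 25.0
```

Request:
drive_tool([
  [[-1,0,0,-0.065,0],[-1,0,0,-0.133,0],[-1,0,0,-0.133,0]],
])

```text
time_s: 5.2
tcp_pos: [0.5356, 0.155, 0.2687]
eef_rot: [179.9, 0.1, 172.1]
contact_force: [-1.2, 0.9, -0.9]
gripper_width: 0.0338
gripper_force: 25.0
```

Request:
drive_tool([
  [[-1,0.188,0,0,0],[-1,0.375,0,0,0],[-1,0.563,0,0,0],[-1,0.75,0,0,0]],
])

```text
time_s: 5.7
tcp_pos: [0.4452, 0.1672, 0.2675]
eef_rot: [180.0, -0.0, 172.1]
contact_force: [-0.0, 0.5, -1.3]
gripper_width: 0.0338
gripper_force: 25.0
```

Request:
drive_tool([
  [[-1,0.012,0.0,-0.2,0.0],[-1,0.025,0.0,-0.4,0.0],[-1,0.037,0.0,-0.6,0.0],[-1,0.049,0.0,-0.8,0.0],[-1,0.062,0.0,-1.0,0.0]],
])

```text
time_s: 6.32
tcp_pos: [0.4384, 0.1682, 0.3884]
eef_rot: [180.0, -0.0, 172.1]
contact_force: [0.6, 0.4, -0.8]
gripper_width: 0.0337
gripper_force: 25.0
```

Request:
drive_tool([
  [[-1,0.011,0.0,-0.175,0.0],[-1,0.021,0.0,-0.35,0.0],[-1,0.021,0.0,-0.35,0.0]],
])

```text
time_s: 6.7
tcp_pos: [0.4365, 0.1688, 0.4309]
eef_rot: [179.9, 0.1, 172.1]
contact_force: [0.4, 0.4, -1.2]
gripper_width: 0.0341
gripper_force: 25.0
```

Run:
```python
from h import *
print(r.get_state()["tcp_pos"],r.get_state()["gripper_width"])
a=capture("side")[:,:,::-1];b=capture("top")[:,:,::-1]
cv2.imwrite("pics/c3.png",np.hstack([cv2.resize(a,(400,300)),cv2.resize(b,(400,300))]))
z=.268
plan([[*on(S,-.145),.43,-167.6]],-1,step=.035)
print("down");plan([[*on(S,-.145),z,-167.6]],-1,step=.03)
print("in");plan([[*on(S,.05),z,-167.6],[*on(S,.05),z-.016,-167.6]],-1,step=.025)
```

```text
[0.43646615 0.16882257 0.43092204] 0.03411270574895904
[[[-1, -0.038, -0.25, 0.0, -0.004],[-1, -0.076, -0.5, 0.0, -0.009],[-1, -0.114, -0.75, 0.0, -0.013],[-1, -0.152, -1.0, 0.0, -0.018]]]
[[[-1, -0.009, -0.25, 0.0, -0.004],[-1, -0.019, -0.5, 0.0, -0.009],[-1, -0.028, -0.75, 0.0, -0.013],[-1, -0.038, -1.0, 0.0, -0.018]]]
[[[-1, 0.019, -0.25, 0.0, -0.004],[-1, 0.038, -0.5, 0.0, -0.009],[-1, 0.056, -0.75, 0.0, -0.013],[-1, 0.075, -1.0, 0.0, -0.018]]]
[[[-1, 0.031, -0.161, 0.0, -0.002]]]
cmd [   0.4414   -0.2131    0.43   -167.76  ]
down
[[[-1, 0.0, -0.0, 0.25, -0.0],[-1, 0.0, -0.0, 0.5, -0.0],[-1, 0.0, -0.0, 0.75, -0.0],[-1, 0.0, -0.0, 1.0, -0.0]]]
[[[-1, 0.0, -0.0, 0.175, -0.0],[-1, 0.0, -0.0, 0.35, -0.0]]]
cmd [   0.4414   -0.2131    0.268  -167.76  ]
in
[[[-1, -0.2, 0.001, 0.0, -0.0],[-1, -0.4, 0.001, 0.0, -0.0],[-1, -0.6, 0.002, 0.0, -0.0],[-1, -0.8, 0.002, 0.0, -0.0],[-1, -1.0, 0.003, 0.0, -0.0]]]
[[[-1, -0.208, 0.0, 0.0, -0.0],[-1, -0.417, 0.001, 0.0, -0.0],[-1, -0.625, 0.001, 0.0, -0.0]]]
[[[-1, 0.0, 0.0, 0.133, -0.0]]]
cmd [   0.6318   -0.1713    0.252  -167.76  ]
```

View pics/c3.png

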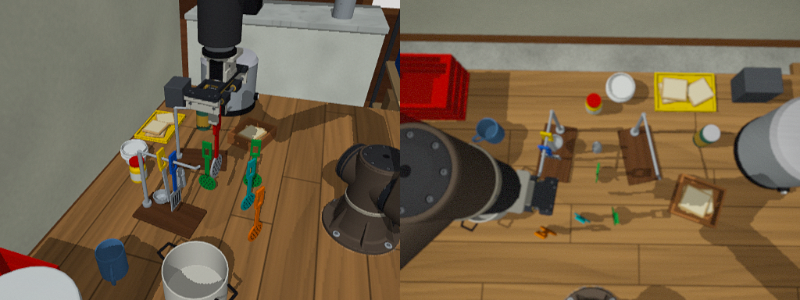

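The skimmer is held (small view, red at (215,130)), and the turner and ladle are still on their hook. I move over to the front of the spare hook.

Request:
drive_tool([
  [[-1,-0.038,-0.25,0.0,-0.004],[-1,-0.076,-0.5,0.0,-0.009],[-1,-0.114,-0.75,0.0,-0.013],[-1,-0.152,-1.0,0.0,-0.018]],
])

```text
time_s: 7.3
tcp_pos: [0.4372, 0.0462, 0.4284]
eef_rot: [-180.0, -0.1, 178.6]
contact_force: [0.4, -1.0, -1.0]
gripper_width: 0.0339
gripper_force: 25.0
```

Request:
drive_tool([
  [[-1,-0.009,-0.25,0.0,-0.004],[-1,-0.019,-0.5,0.0,-0.009],[-1,-0.028,-0.75,0.0,-0.013],[-1,-0.038,-1.0,0.0,-0.018]],
])

```text
time_s: 7.8
tcp_pos: [0.4387, -0.0738, 0.4284]
eef_rot: [180.0, -0.1, -174.9]
contact_force: [0.2, -0.4, -0.4]
gripper_width: 0.0341
gripper_force: 25.0
```

Request:
drive_tool([
  [[-1,0.019,-0.25,0.0,-0.004],[-1,0.038,-0.5,0.0,-0.009],[-1,0.056,-0.75,0.0,-0.013],[-1,0.075,-1.0,0.0,-0.018]],
])

```text
time_s: 8.3
tcp_pos: [0.4403, -0.1941, 0.4283]
eef_rot: [180.0, -0.1, -168.4]
contact_force: [0.4, 1.1, -0.4]
gripper_width: 0.0339
gripper_force: 25.0
```

Request:
drive_tool([
  [[-1,0.031,-0.161,0.0,-0.002],[-1,0.031,-0.161,0.0,-0.002]],
])

```text
time_s: 8.55
tcp_pos: [0.4406, -0.2137, 0.4281]
eef_rot: [179.9, -0.1, -167.9]
contact_force: [0.4, 0.2, -1.1]
gripper_width: 0.0337
gripper_force: 25.0
```

Request:
drive_tool([
  [[-1,0,0,0.25,0],[-1,0,0,0.5,0],[-1,0,0,0.75,0],[-1,0,0,1.0,0]],
])

```text
time_s: 9.05
tcp_pos: [0.4406, -0.2121, 0.308]
eef_rot: [180.0, -0.0, -167.8]
contact_force: [1.0, 0.9, -0.9]
gripper_width: 0.0336
gripper_force: 25.0
```

Request:
drive_tool([
  [[-1,0,0,0.175,0],[-1,0,0,0.35,0],[-1,0,0,0.35,0],[-1,0,0,0.35,0]],
])

```text
time_s: 9.55
tcp_pos: [0.4413, -0.2127, 0.2683]
eef_rot: [-180.0, 0.0, -167.7]
contact_force: [0.5, -0.9, 0.5]
gripper_width: 0.0335
gripper_force: 25.0
```

Run:
```python
from h import *
print(r.get_state()["tcp_pos"],r.get_state()["gripper_width"])
a=capture("side")[:,:,::-1];b=capture("top")[:,:,::-1]
cv2.imwrite("pics/c4.png",np.hstack([cv2.resize(a[100:220,200:320],(400,400),interpolation=2),cv2.resize(b[120:270,250:400],(400,400),interpolation=2)]))
for k,P in [("tip",[*on(S,-.097),.252]),("post",[*on(S,.11),.24]),("mid",[*on(S,-.145),.26-.015]),("tabtop",[*on(S,-.145),.286])]:
  s=proj("side",P);t=proj("top",P);print(k,(s-[200,100])*400/120,(t-[250,120])*400/150+[400,0])
```

```text
[ 0.44127434 -0.21268672  0.26827012] 0.03352445773822347
tip [319.         121.66666667] [620.8        289.06666667]
post [ 81. 125.] [564.53333333  70.4       ]
mid [375. 131.] [632.         343.46666667]
tabtop [378.          87.66666667] [643.2 341.6]
```

View pics/c4.png

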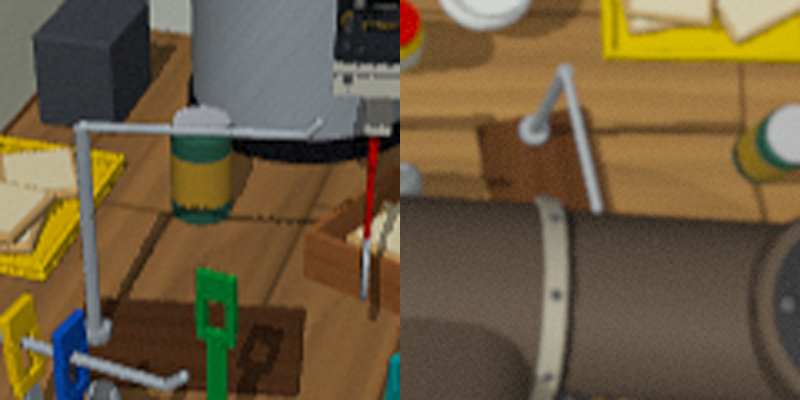

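The bar's tip (319,122) and post (82,127) sit where predicted, so the alignment is good. The skimmer hangs straight, so I slide it in.

Request:
drive_tool([
  [[-1,-0.2,0.0,0.0,0],[-1,-0.4,0.0,0,0],[-1,-0.6,0.0,0,0],[-1,-0.8,0.0,0,0],[-1,-1.0,0.003,0,0]],
])

```text
time_s: 10.28
tcp_pos: [0.56, -0.1867, 0.2678]
eef_rot: [-180.0, 0.0, -167.8]
contact_force: [0.2, -0.4, -0.1]
gripper_width: 0.0336
gripper_force: 25.0
```

Request:
drive_tool([
  [[-1,-0.208,0.0,0.0,0],[-1,-0.417,0.001,0,0],[-1,-0.625,0.001,0,0],[-1,-0.625,0.001,0,0]],
])

```text
time_s: 10.78
tcp_pos: [0.6335, -0.1704, 0.2666]
eef_rot: [180.0, -0.0, -167.7]
contact_force: [-0.8, -0.4, -0.5]
gripper_width: 0.0338
gripper_force: 25.0
```

Run:
```python
from h import *
print(r.get_state()["tcp_pos"],r.get_state()["contact_force"])
a=capture("side")[:,:,::-1];b=capture("top")[:,:,::-1]
cv2.imwrite("pics/c5.png",np.hstack([cv2.resize(a[100:220,200:320],(400,400),interpolation=2),cv2.resize(b[120:270,250:400],(400,400),interpolation=2)]))
```

```text
[ 0.63346991 -0.1703832   0.2666489 ] [-0.77978933 -0.44703816 -0.54391096]
```

View pics/c5.png

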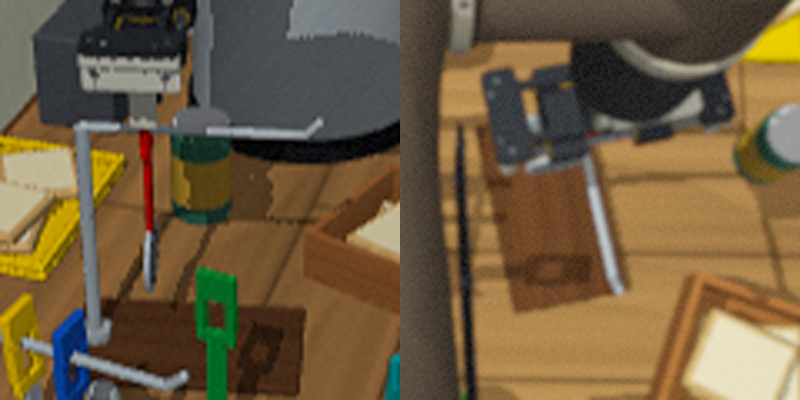

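The bar at (150,128) passes through the red eye. I lower, release and go for the turner.

Request:
drive_tool([
  [[-1,0,0,0.06,0],[-1,0,0,0.125,0],[-1,0,0,0.125,0],[1,0,0,0.125,0],[1,0,0,0.125,0]],
])

```text
time_s: 11.5
tcp_pos: [0.6315, -0.1711, 0.2528]
eef_rot: [-180.0, 0.0, -167.8]
contact_force: [-0.2, 0.3, 0.5]
gripper_width: 0.0482
gripper_force: 0.0
```

Request:
drive_tool([
  [[1,0,0,0,0],[1,0,0,0,0],[1,0,0,0,0],[1,0,0,0,0]],
])

```text
time_s: 12.0
tcp_pos: [0.6315, -0.1711, 0.2526]
eef_rot: [-180.0, 0.0, -167.8]
contact_force: [-0.6, -0.2, 0.8]
gripper_width: 0.0853
gripper_force: 0.0
```

Run:
```python
from h import *
s=r.get_state();print(s["tcp_pos"],s["gripper_width"],s["contact_force"])
g=on(C,-.01)
plan([[*on(S,.05),.36,-167.6],[*g,.36,172],[*g,.252,172]],1,cmd=[.6318,-.1713,.253,-167.76])
z=.268
print("pull");plan([[*g,z,172],[*on(C,-.15),z,172]],-1,step=.03)
print("over");plan([[*on(C,-.15),.43,172],[*on(S,-.145),.43,-167.6]],-1,step=.035)
print("down");plan([[*on(S,-.145),z,-167.6]],-1,step=.03)
print("in");plan([[*on(S,0),z,-167.6]],-1,step=.025)
```

```text
[ 0.63145581 -0.1710562   0.2525569 ] 0.08531125756209536 [-0.62488927 -0.23588875  0.81882619]
[[[1, -0.0, 0.0, -0.297, -0.0],[1, -0.0, 0.0, -0.594, -0.0],[1, -0.0, 0.0, -0.892, -0.0]]]
[[[1, -0.013, 0.333, 0.0, 0.007],[1, -0.026, 0.667, 0.0, 0.014],[1, -0.038, 1.0, 0.0, 0.021]]]
[[[1, 0.031, 0.333, 0.0, 0.007],[1, 0.062, 0.667, 0.0, 0.014],[1, 0.094, 1.0, 0.0, 0.021]]]
[[[1, 0.079, 0.343, 0.0, 0.007],[1, 0.157, 0.687, 0.0, 0.014]]]
[[[1, 0.0, -0.0, 0.3, 0.0],[1, 0.0, -0.0, 0.6, 0.0],[1, 0.0, -0.0, 0.9, 0.0]]]
cmd [ 5.7510e-01  1.4890e-01  2.5200e-01 -1.8792e+02]
pull
[[[-1, 0.0, -0.0, -0.133, 0.0]]]
[[[-1, 0.2, 0.0, 0.0, 0.0],[-1, 0.4, 0.001, 0.0, 0.0],[-1, 0.6, 0.001, 0.0, 0.0],[-1, 0.8, 0.001, 0.0, 0.0],[-1, 1.0, 0.001, 0.0, 0.0]]]
[[[-1, 0.167, 0.001, 0.0, 0.0]]]
cmd [ 4.3640e-01  1.6840e-01  2.6800e-01 -1.8792e+02]
over
[[[-1, -0.0, -0.0, -0.25, 0.0],[-1, -0.0, -0.0, -0.5, 0.0],[-1, -0.0, -0.0, -0.75, 0.0],[-1, -0.0, -0.0, -1.0, 0.0]]]
[[[-1, -0.0, -0.0, -0.175, 0.0],[-1, -0.0, -0.0, -0.35, 0.0]]]
[[[-1, -0.038, -0.25, 0.0, -0.004],[-1, -0.076, -0.5, 0.0, -0.009],[-1, -0.114, -
[... 186 characters left out ...]
[[[-1, 0.019, -0.25, 0.0, -0.004],[-1, 0.037, -0.5, 0.0, -0.009],[-1, 0.056, -0.75, 0.0, -0.013],[-1, 0.075, -1.0, 0.0, -0.018]]]
[[[-1, 0.031, -0.162, 0.0, -0.002]]]
cmd [   0.4413   -0.2131    0.43   -167.76  ]
down
[[[-1, -0.0, -0.0, 0.25, -0.0],[-1, -0.0, -0.0, 0.5, -0.0],[-1, -0.0, -0.0, 0.75, -0.0],[-1, -0.0, -0.0, 1.0, -0.0]]]
[[[-1, -0.0, -0.0, 0.175, -0.0],[-1, -0.0, -0.0, 0.35, -0.0]]]
cmd [   0.4413   -0.2131    0.268  -167.76  ]
in
[[[-1, -0.2, 0.001, 0.0, -0.0],[-1, -0.4, 0.001, 0.0, -0.0],[-1, -0.6, 0.002, 0.0, -0.0],[-1, -0.8, 0.002, 0.0, -0.0],[-1, -1.0, 0.003, 0.0, -0.0]]]
[[[-1, -0.104, 0.0, 0.0, -0.0],[-1, -0.209, 0.0, 0.0, -0.0]]]
cmd [   0.583   -0.182    0.268 -167.76 ]
```

Request:
drive_tool([
  [[1,0,0,-0.297,0],[1,0,0,-0.594,0],[1,0,0,-0.892,0]],
])

```text
time_s: 12.38
tcp_pos: [0.6313, -0.1711, 0.3608]
eef_rot: [-180.0, -0.0, -167.8]
contact_force: [-0.2, -0.0, -0.6]
gripper_width: 0.0876
gripper_force: 0.0
```

Request:
drive_tool([
  [[1,-0.013,0.333,0.0,0.007],[1,-0.026,0.667,0.0,0.014],[1,-0.038,1.0,0.0,0.021]],
])

```text
time_s: 12.75
tcp_pos: [0.6101, -0.0518, 0.3596]
eef_rot: [180.0, 0.0, -175.4]
contact_force: [0.5, -0.3, 0.2]
gripper_width: 0.0875
gripper_force: 0.0
```

Request:
drive_tool([
  [[1,0.031,0.333,0.0,0.007],[1,0.062,0.667,0.0,0.014],[1,0.094,1.0,0.0,0.021]],
])

```text
time_s: 13.12
tcp_pos: [0.589, 0.0671, 0.3598]
eef_rot: [180.0, 0.0, 177.0]
contact_force: [1.4, -0.1, 0.0]
gripper_width: 0.0876
gripper_force: 0.0
```

Request:
drive_tool([
  [[1,0.079,0.343,0.0,0.007],[1,0.157,0.687,0.0,0.014],[1,0.157,0.687,0.0,0.014],[1,0.157,0.687,0.0,0.014]],
])

```text
time_s: 13.62
tcp_pos: [0.5747, 0.1492, 0.3596]
eef_rot: [-180.0, 0.0, 172.1]
contact_force: [-1.1, 0.2, -0.0]
gripper_width: 0.0878
gripper_force: 0.0
```

Request:
drive_tool([
  [[1,0,0,0.3,0],[1,0,0,0.6,0],[1,0,0,0.9,0],[1,0,0,0.9,0]],
])

```text
time_s: 14.12
tcp_pos: [0.5735, 0.1474, 0.2492]
eef_rot: [-179.8, -0.2, 172.0]
contact_force: [0.3, -0.2, 1.0]
gripper_width: 0.0877
gripper_force: 0.0
```

Request:
drive_tool([
  [[-1,0,0,0,0],[-1,0,0,0,0],[-1,0,0,0,0],[-1,0,0,0,0],[-1,0,0,0,0]],
])

```text
time_s: 14.75
tcp_pos: [0.5748, 0.1492, 0.2518]
eef_rot: [180.0, 0.0, 172.1]
contact_force: [-0.7, 1.2, -0.3]
gripper_width: 0.0433
gripper_force: 0.0
```

Request:
drive_tool([
  [[-1,0,0,0,0],[-1,0,0,0,0],[-1,0,0,0,0],[-1,0,0,0,0]],
])

```text
time_s: 15.25
tcp_pos: [0.5748, 0.1492, 0.2516]
eef_rot: [180.0, 0.0, 172.1]
contact_force: [-0.4, -0.2, 1.3]
gripper_width: 0.0337
gripper_force: 25.0
```

Request:
drive_tool([
  [[-1,0,0,-0.065,0],[-1,0,0,-0.133,0],[-1,0,0,-0.133,0]],
])

```text
time_s: 15.62
tcp_pos: [0.5752, 0.1493, 0.2687]
eef_rot: [179.9, 0.1, 172.1]
contact_force: [0.1, 0.0, -0.9]
gripper_width: 0.0338
gripper_force: 25.0
```

Request:
drive_tool([
  [[-1,0.2,0,0,0],[-1,0.4,0,0,0],[-1,0.6,0,0,0],[-1,0.8,0,0,0],[-1,1.0,0,0,0]],
])

```text
time_s: 16.25
tcp_pos: [0.4551, 0.1657, 0.2675]
eef_rot: [180.0, -0.0, 172.1]
contact_force: [-0.1, -0.1, -0.7]
gripper_width: 0.0337
gripper_force: 25.0
```

Request:
drive_tool([
  [[-1,0.167,0,0,0],[-1,0.167,0,0,0]],
])

```text
time_s: 16.5
tcp_pos: [0.4351, 0.1686, 0.268]
eef_rot: [179.9, 0.0, 172.1]
contact_force: [0.8, 0.7, -0.7]
gripper_width: 0.0337
gripper_force: 25.0
```

Request:
drive_tool([
  [[-1,0,0,-0.25,0],[-1,0,0,-0.5,0],[-1,0,0,-0.75,0],[-1,0,0,-1.0,0]],
])

```text
time_s: 17.0
tcp_pos: [0.4365, 0.1685, 0.3885]
eef_rot: [-180.0, 0.0, 172.1]
contact_force: [0.3, -0.0, -0.6]
gripper_width: 0.0335
gripper_force: 25.0
```

Request:
drive_tool([
  [[-1,0,0,-0.175,0],[-1,0,0,-0.35,0]],
])

```text
time_s: 17.25
tcp_pos: [0.4365, 0.1685, 0.4303]
eef_rot: [180.0, 0.0, 172.1]
contact_force: [-0.9, 0.2, -0.7]
gripper_width: 0.0335
gripper_force: 25.0
```

Request:
drive_tool([
  [[-1,-0.038,-0.25,0.0,-0.004],[-1,-0.076,-0.5,0.0,-0.009],[-1,-0.114,-0.75,0.0,-0.013],[-1,-0.152,-1.0,0.0,-0.018]],
])

```text
time_s: 17.75
tcp_pos: [0.438, 0.0461, 0.4296]
eef_rot: [-180.0, 0.0, 178.6]
contact_force: [1.0, 0.2, -0.1]
gripper_width: 0.0337
gripper_force: 25.0
```

Request:
drive_tool([
  [[-1,-0.01,-0.25,0.0,-0.004],[-1,-0.019,-0.5,0.0,-0.009],[-1,-0.029,-0.75,0.0,-0.013],[-1,-0.038,-1.0,0.0,-0.018]],
])

```text
time_s: 18.25
tcp_pos: [0.4395, -0.0741, 0.4296]
eef_rot: [-180.0, 0.0, -174.9]
contact_force: [0.3, 0.3, -0.7]
gripper_width: 0.0335
gripper_force: 25.0
```

Request:
drive_tool([
  [[-1,0.019,-0.25,0.0,-0.004],[-1,0.037,-0.5,0.0,-0.009],[-1,0.056,-0.75,0.0,-0.013],[-1,0.075,-1.0,0.0,-0.018]],
])

```text
time_s: 18.75
tcp_pos: [0.441, -0.1947, 0.4295]
eef_rot: [-180.0, -0.0, -168.4]
contact_force: [0.6, -1.0, -0.3]
gripper_width: 0.0338
gripper_force: 25.0
```

Request:
drive_tool([
  [[-1,0.031,-0.162,0.0,-0.002],[-1,0.031,-0.162,0.0,-0.002]],
])

```text
time_s: 19.0
tcp_pos: [0.4412, -0.2144, 0.4291]
eef_rot: [180.0, -0.1, -167.9]
contact_force: [-0.3, -0.1, -0.7]
gripper_width: 0.0341
gripper_force: 25.0
```

Request:
drive_tool([
  [[-1,0,0,0.25,0],[-1,0,0,0.5,0],[-1,0,0,0.75,0],[-1,0,0,1.0,0]],
])

```text
time_s: 19.5
tcp_pos: [0.4411, -0.2126, 0.3087]
eef_rot: [-180.0, 0.0, -167.8]
contact_force: [0.0, 0.1, -0.6]
gripper_width: 0.0339
gripper_force: 25.0
```

Request:
drive_tool([
  [[-1,0,0,0.175,0],[-1,0,0,0.35,0],[-1,0,0,0.35,0],[-1,0,0,0.35,0]],
])

```text
time_s: 20.0
tcp_pos: [0.4415, -0.2131, 0.2685]
eef_rot: [-180.0, 0.1, -167.7]
contact_force: [0.1, 0.2, -1.2]
gripper_width: 0.0338
gripper_force: 25.0
```

Run:
```python
from h import *
print(r.get_state()["tcp_pos"],r.get_state()["gripper_width"])
a=capture("side")[:,:,::-1]
cv2.imwrite("pics/c6.png",cv2.resize(a[100:280,150:330],(600,600),interpolation=2))
```

```text
[ 0.44154296 -0.21305369  0.26851915] 0.033768995680187916
```

View pics/c6.png

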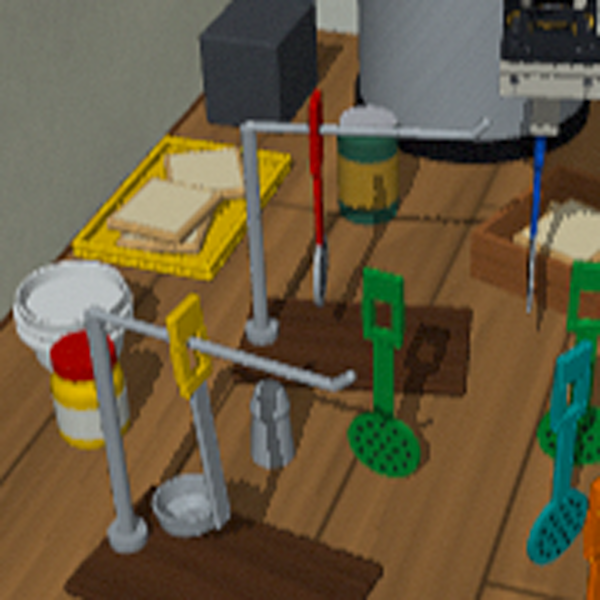

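The skimmer hangs on the spare bar at (316,130) and the turner is held at (540,190) ready to go in. The ladle is alone on its hook. I insert and release the turner, then rise.

Request:
drive_tool([
  [[-1,-0.2,0.0,0,0],[-1,-0.4,0.001,0,0],[-1,-0.6,0.002,0,0],[-1,-0.8,0.002,0,0],[-1,-1.0,0.003,0,0]],
])

```text
time_s: 20.68
tcp_pos: [0.5601, -0.1869, 0.2681]
eef_rot: [-180.0, 0.1, -167.8]
contact_force: [-0.5, -0.5, -0.9]
gripper_width: 0.0338
gripper_force: 25.0
```

Request:
drive_tool([
  [[-1,-0.104,0,0,0],[-1,-0.209,0,0,0],[-1,-0.209,0,0,0],[-1,-0.209,0,0.06,0],[-1,-0.209,0,0.125,0]],
])

```text
time_s: 21.3
tcp_pos: [0.5821, -0.1821, 0.2522]
eef_rot: [180.0, 0.0, -167.8]
contact_force: [-0.5, -0.2, -0.5]
gripper_width: 0.0338
gripper_force: 25.0
```

Request:
drive_tool([
  [[-1,0,0,0,0],[1,0,0,0,0],[1,0,0,0,0],[1,0,0,0,0],[1,0,0,0,0]],
])

```text
time_s: 21.92
tcp_pos: [0.5826, -0.182, 0.2526]
eef_rot: [180.0, 0.0, -167.8]
contact_force: [-0.3, -0.5, 0.7]
gripper_width: 0.0682
gripper_force: 0.0
```

Request:
drive_tool([
  [[1,0,0,0,0],[1,0,0,0,0],[1,0,0,-0.3,0],[1,0,0,-0.6,0],[1,0,0,-0.892,0]],
])

```text
time_s: 22.55
tcp_pos: [0.5826, -0.182, 0.3608]
eef_rot: [-180.0, 0.0, -167.8]
contact_force: [0.9, 0.1, 1.1]
gripper_width: 0.0876
gripper_force: 0.0
```

Run:
```python
from h import *
s=r.get_state();print(s["tcp_pos"],s["gripper_width"],s["contact_force"])
a=capture("side")[:,:,::-1]
cv2.imwrite("pics/c7.png",np.hstack([cv2.resize(a[110:290,150:330],(400,400),interpolation=2),cv2.resize(a[284:384,180:330],(400,267),interpolation=2)[[*range(267)]+[0]*133]]))
for c in[(.429,.369),(.43,.372)]:
  p=np.array([proj("side",[c[0]+.085*np.cos(t),c[1]+.085*np.sin(t),.11]) for t in np.arange(0,6.28,.1)])
  print(c,((p.min(0)-[180,284])*400/150+[400,0]),((p.max(0)-[180,284])*400/150+[400,0]))
g=on(C,.03)
plan([[*g,.36,172],[*g,.252,172]],1,cmd=[.583,-.182,.36,-167.76])
z=.268
print("pull");plan([[*g,z,172],[*on(C,-.18),z,172],[*on(C,-.18),.37,172]],-1,step=.03)
print("pot");u=on((np.zeros(2),-8),-.06);t=np.array([.43,.372])+u
plan([[*t,.37,172],[*t,.206,172]],-1,step=.03)
```

```text
[ 0.58255411 -0.18202877  0.36084564] 0.08758337898265153 [0.85710127 0.08862218 1.11511447]
(0.429, 0.369) [478.13333333  49.06666667] [705.86666667 245.33333333]
(0.43, 0.372) [475.46666667  51.46666667] [703.73333333 248.8       ]
[[[1, -0.107, 0.333, 0.0, 0.007],[1, -0.214, 0.667, 0.0, 0.014],[1, -0.321, 1.0, 0.0, 0.022]]]
[[[1, -0.058, 0.333, 0.0, 0.007],[1, -0.116, 0.667, 0.0, 0.014],[1, -0.174, 1.0, 0.0, 0.021]]]
[[[1, -0.014, 0.329, 0.0, 0.007],[1, -0.027, 0.658, 0.0, 0.013]]]
[[[1, -0.0, 0.0, 0.3, 0.0],[1, -0.0, 0.0, 0.6, 0.0],[1, -0.0, 0.0, 0.9, 0.0]]]
cmd [ 6.1470e-01  1.4330e-01  2.5200e-01 -1.8792e+02]
pull
[[[-1, -0.0, 0.0, -0.133, 0.0]]]
[[[-1, 0.2, 0.0, -0.0, 0.0],[-1, 0.4, 0.001, -0.0, 0.0],[-1, 0.6, 0.001, -0.0, 0.0],[-1, 0.8, 0.001, -0.0, 0.0],[-1, 1.0, 0.001, -0.0, 0.0]]]
[[[-1, 0.25, 0.001, -0.0, 0.0],[-1, 0.5, 0.001, -0.0, 0.0],[-1, 0.75, 0.002, -0.0, 0.0]]]
[[[-1, -0.0, -0.0, -0.213, 0.0],[-1, -0.0, -0.0, -0.425, 0.0],[-1, -0.0, -0.0, -0.638, 0.0],[-1, -0.0, -0.0, -0.85, 0.0]]]
cmd [ 4.0670e-01  1.7260e-01  3.7000e-01 -1.8792e+02]
pot
[[[-1, 0.064, 0.2, -0.0, 0.0],[-1, 0.128, 0.4, -0.0, 0.0],[-1, 0.193, 0.6, -0.0, 0.0],[-1, 0.257, 0.8, -0.0, 0.0],[-1, 0.321, 1.0, -0.0, 0.0]]]
[[[-1, 0.072, 0.224, -0.0, 0.0],[-1, 0.144, 0.449, -0.0, 0.0],[-1, 0.216, 0.673, -0.0, 0.0]]]
[[[-1, -0.0, 0.0, 0.25, 0.0],[-1, -0.0, 0.0, 0.5, 0.0],[-1, -0.0, 0.0, 0.75, 0.0],[-1, -0.0, 0.0, 1.0, 0.0]]]
[[[-1, -0.0, 0.0, 0.183, 0.0],[-1, -0.0, 0.0, 0.366, 0.0]]]
cmd [   0.3706    0.3803    0.206  -187.92  ]
```

View pics/c7.png

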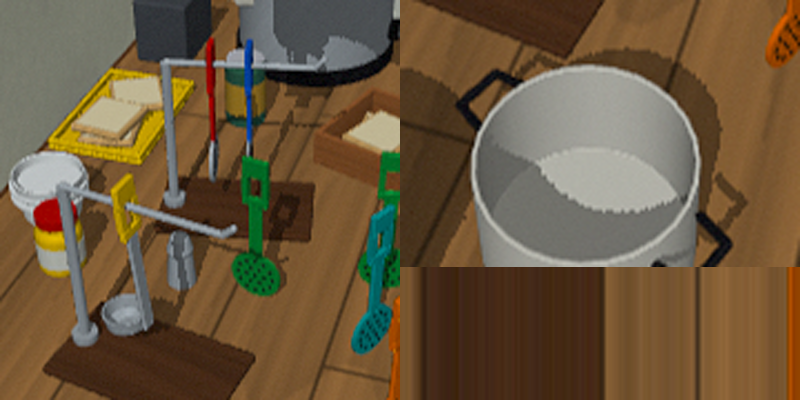

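The turner and skimmer both hang on the spare bar, at (248,65) and (211,65). The pot's rim spans (471–700, 66–266) in the right crop, lower than predicted, so I refit the pot centre.

Run:
```python
from h import *
from scipy.optimize import least_squares
def ext(n,c):
  p=np.array([proj(n,[c[0]+.083*np.cos(t),c[1]+.083*np.sin(t),.11]) for t in np.arange(0,6.28,.05)]);return np.r_[p.min(0),p.max(0)]
K=400/150
m=np.array([71/K+180,66/K+284,300/K+180,266/K+284])
f=least_squares(lambda c:ext("side",c)-m,[.43,.372],diff_step=.005);print("side",f.x,f.fun)
b=cv2.imread("pics/top0_raw.png")[205:305,60:160]
cv2.imwrite("pics/c8.png",cv2.resize(b,(600,600),interpolation=2))
for c in (f.x,[.43,.372]): print("top ext in crop",(ext("top",c)-[60,205,60,205])*6)
```

```text
side [0.42839951 0.38603251] [ 0.575  0.55  -0.6   -0.35 ]
top ext in crop [ 63.6  98.4 437.4 475.2]
top ext in crop [ 95.4  95.4 469.2 471.6]
```

View pics/c8.png

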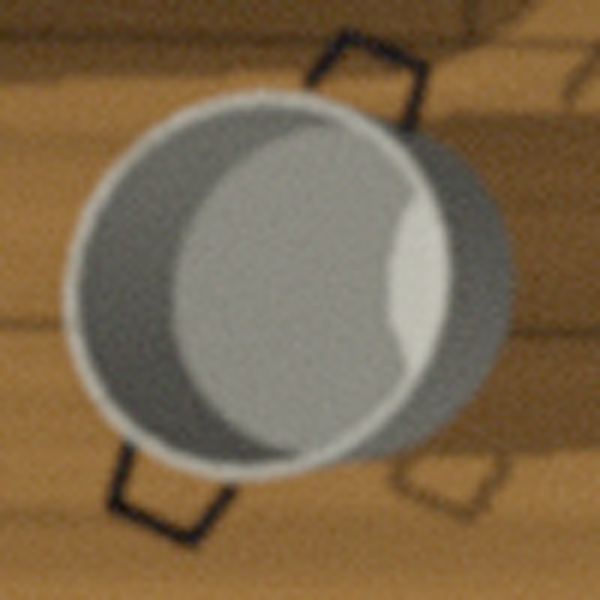

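Request:
drive_tool([
  [[1,-0.107,0.333,0.0,0.007],[1,-0.214,0.667,0.0,0.014],[1,-0.321,1.0,0.0,0.022]],
])

```text
time_s: 22.98
tcp_pos: [0.5948, -0.0555, 0.3596]
eef_rot: [180.0, 0.0, -175.8]
contact_force: [0.9, 0.2, 0.9]
gripper_width: 0.0876
gripper_force: 0.0
```

Request:
drive_tool([
  [[1,-0.058,0.333,0.0,0.007],[1,-0.116,0.667,0.0,0.014],[1,-0.174,1.0,0.0,0.021]],
])

```text
time_s: 23.35
tcp_pos: [0.6066, 0.066, 0.3596]
eef_rot: [180.0, 0.0, 176.7]
contact_force: [0.5, -0.6, -0.2]
gripper_width: 0.0874
gripper_force: 0.0
```

Request:
drive_tool([
  [[1,-0.014,0.329,0.0,0.007],[1,-0.027,0.658,0.0,0.013],[1,-0.027,0.658,0.0,0.013],[1,-0.027,0.658,0.0,0.013]],
])

```text
time_s: 23.85
tcp_pos: [0.6143, 0.1433, 0.3594]
eef_rot: [-180.0, -0.0, 172.1]
contact_force: [-0.1, -0.3, 0.4]
gripper_width: 0.0881
gripper_force: 0.0
```

Request:
drive_tool([
  [[1,0,0,0.3,0],[1,0,0,0.6,0],[1,0,0,0.9,0],[1,0,0,0.9,0]],
])

```text
time_s: 24.35
tcp_pos: [0.6129, 0.1417, 0.2492]
eef_rot: [-179.8, -0.2, 172.0]
contact_force: [0.0, -0.5, 0.9]
gripper_width: 0.0875
gripper_force: 0.0
```

Request:
drive_tool([
  [[-1,0,0,0,0],[-1,0,0,0,0],[-1,0,0,0,0],[-1,0,0,0,0],[-1,0,0,0,0]],
])

```text
time_s: 24.98
tcp_pos: [0.6143, 0.1434, 0.2518]
eef_rot: [180.0, 0.0, 172.1]
contact_force: [0.2, -0.2, 0.2]
gripper_width: 0.043
gripper_force: 0.0
```

Request:
drive_tool([
  [[-1,0,0,0,0],[-1,0,0,0,0],[-1,0,0,0,0],[-1,0,0,0,0]],
])

```text
time_s: 25.48
tcp_pos: [0.6143, 0.1433, 0.2516]
eef_rot: [180.0, 0.0, 172.1]
contact_force: [-0.5, 0.5, -0.5]
gripper_width: 0.0336
gripper_force: 25.0
```

Request:
drive_tool([
  [[-1,0,0,-0.065,0],[-1,0,0,-0.133,0],[-1,0,0,-0.133,0]],
])

```text
time_s: 25.85
tcp_pos: [0.6148, 0.1435, 0.2687]
eef_rot: [179.9, 0.1, 172.1]
contact_force: [-0.5, 0.5, -0.7]
gripper_width: 0.0336
gripper_force: 25.0
```

The top view shows the rim at (62–450, 90–480), which agrees with the side fit, so the pot is at (0.429, 0.384). The ladle is gripped, and I pull it off the hook.

Request:
drive_tool([
  [[-1,0.2,0,0,0],[-1,0.4,0,0,0],[-1,0.6,0,0,0],[-1,0.8,0,0,0],[-1,1.0,0,0,0]],
])

```text
time_s: 26.48
tcp_pos: [0.4946, 0.1599, 0.2675]
eef_rot: [180.0, -0.0, 172.1]
contact_force: [0.1, 0.1, -2.1]
gripper_width: 0.0338
gripper_force: 25.0
```

Request:
drive_tool([
  [[-1,0.25,0,0,0],[-1,0.5,0,0,0],[-1,0.75,0.002,0,0],[-1,0.75,0.002,0,0]],
])

```text
time_s: 26.98
tcp_pos: [0.405, 0.1725, 0.2681]
eef_rot: [179.9, 0.0, 172.2]
contact_force: [-0.3, 0.6, 0.1]
gripper_width: 0.0336
gripper_force: 25.0
```

Request:
drive_tool([
  [[-1,0,0,-0.213,0],[-1,0,0,-0.425,0],[-1,0,0,-0.638,0],[-1,0,0,-0.85,0],[-1,0,0,-0.85,0]],
])

```text
time_s: 27.6
tcp_pos: [0.4076, 0.173, 0.3714]
eef_rot: [179.9, 0.1, 172.1]
contact_force: [0.2, -0.4, -1.1]
gripper_width: 0.0333
gripper_force: 25.0
```

Run:
```python
from h import *
u=on((np.zeros(2),-8),-.055);t=np.array([.429,.384])+u
plan([[*t,.37,172],[*t,.215,172]],-1,step=.03,cmd=[.4067,.1726,.37,172.08])
```

```text
[[[-1, 0.058, 0.2, 0.0, 0.0],[-1, 0.117, 0.4, 0.0, 0.0],[-1, 0.175, 0.6, 0.0, 0.0],[-1, 0.234, 0.8, 0.0, 0.0],[-1, 0.292, 1.0, 0.0, 0.0]]]
[[[-1, 0.056, 0.193, 0.0, 0.0],[-1, 0.113, 0.386, 0.0, 0.0],[-1, 0.169, 0.578, 0.0, 0.0],[-1, 0.225, 0.771, 0.0, 0.0]]]
[[[-1, 0.0, 0.0, 0.25, 0.0],[-1, 0.0, 0.0, 0.5, 0.0],[-1, 0.0, 0.0, 0.75, 0.0],[-1, 0.0, 0.0, 1.0, 0.0]]]
[[[-1, 0.0, 0.0, 0.146, 0.0],[-1, 0.0, 0.0, 0.292, 0.0]]]
cmd [  0.3745   0.3916   0.215  172.08  ]
```

Request:
drive_tool([
  [[-1,0.058,0.2,0,0],[-1,0.117,0.4,0,0],[-1,0.175,0.6,0,0],[-1,0.234,0.8,0,0],[-1,0.292,1.0,0,0]],
])

```text
time_s: 28.22
tcp_pos: [0.3881, 0.297, 0.3687]
eef_rot: [-179.9, -0.0, 172.1]
contact_force: [0.8, -0.2, -0.5]
gripper_width: 0.0335
gripper_force: 25.0
```

Request:
drive_tool([
  [[-1,0.056,0.193,0,0],[-1,0.113,0.386,0,0],[-1,0.169,0.578,0,0],[-1,0.225,0.771,0,0],[-1,0.225,0.771,0,0]],
])

```text
time_s: 28.85
tcp_pos: [0.3738, 0.3935, 0.3688]
eef_rot: [-179.9, -0.0, 172.2]
contact_force: [-0.8, -0.6, -1.4]
gripper_width: 0.0333
gripper_force: 25.0
```

Run:
```python
from h import *
print(r.get_state()["tcp_pos"],r.get_state()["gripper_width"])
a=capture("side")[:,:,::-1]
cv2.imwrite("pics/c9.png",cv2.resize(a[134:384,130:380],(600,600),interpolation=2))
```

```text
[0.37381318 0.39348566 0.36881199] 0.033308804928731325
```

View pics/c9.png

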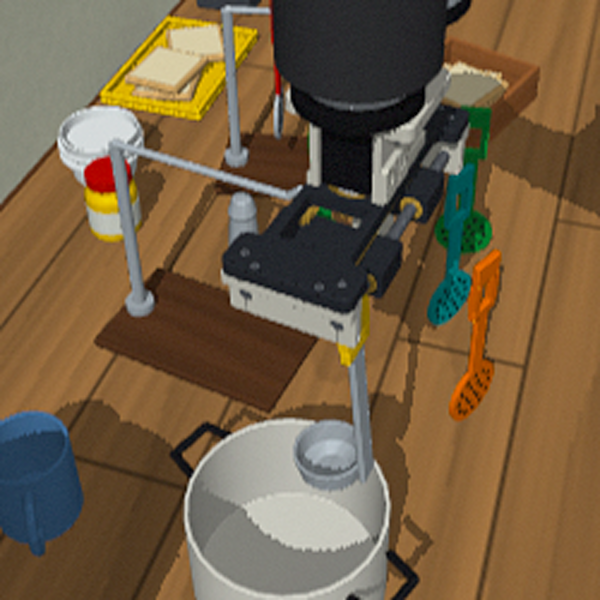

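The picture shows the ladle hanging over the pot, its bowl at (330,455) inside the rim outline. I lower it. That was my 11th view and the limit was 10, so from here I go by state readings only.

Request:
drive_tool([
  [[-1,0,0,0.25,0],[-1,0,0,0.5,0],[-1,0,0,0.75,0],[-1,0,0,1.0,0]],
])

```text
time_s: 29.4
tcp_pos: [0.3743, 0.3912, 0.249]
eef_rot: [180.0, 0.0, 172.1]
contact_force: [0.3, -0.8, -1.1]
gripper_width: 0.0339
gripper_force: 25.0
```

Request:
drive_tool([
  [[-1,0,0,0.15,0],[-1,0,0,0.292,0],[-1,0,0,0.292,0]],
])

```text
time_s: 29.78
tcp_pos: [0.374, 0.3906, 0.2136]
eef_rot: [-179.9, -0.0, 172.0]
contact_force: [-0.5, -0.7, -1.3]
gripper_width: 0.0336
gripper_force: 25.0
```

Request:
drive_tool([
  [[-1,0,0,0.03,0],[-1,0,0,0.06,0],[-1,0,0,0.08,0],[-1,0,0,0.08,0]],
])

```text
time_s: 30.28
tcp_pos: [0.3742, 0.3915, 0.2049]
eef_rot: [-180.0, -0.0, 172.1]
contact_force: [-0.1, -0.1, -1.7]
gripper_width: 0.0338
gripper_force: 25.0
```

Request:
drive_tool([
  [[-1,0,0,0.015,0],[-1,0,0,0.03,0],[-1,0,0,0.03,0]],
])

```text
time_s: 30.65
tcp_pos: [0.3743, 0.3916, 0.2014]
eef_rot: [180.0, 0.0, 172.1]
contact_force: [-0.2, 0.4, -0.6]
gripper_width: 0.0337
gripper_force: 25.0
```

Request:
drive_tool([
  [[-1,0,0,0.01,0],[-1,0,0,0.02,0],[-1,0,0,0.02,0]],
])

```text
time_s: 31.02
tcp_pos: [0.375, 0.3922, 0.2011]
eef_rot: [179.9, 0.1, 172.1]
contact_force: [-2.9, 0.0, 12.4]
gripper_width: 0.0338
gripper_force: 25.0
```

The bowl touches the floor (12 N at TCP z 0.201). I ease off slightly, release and rise.

Request:
drive_tool([
  [[-1,0,0,-0.01,0],[-1,0,0,-0.01,0],[0,0,0,-0.01,0],[1,0,0,-0.01,0],[1,0,0,-0.01,0]],
])

```text
time_s: 31.65
tcp_pos: [0.3741, 0.3914, 0.1998]
eef_rot: [-180.0, -0.0, 172.1]
contact_force: [0.1, 0.7, 0.1]
gripper_width: 0.0584
gripper_force: 0.0
```

Request:
drive_tool([
  [[1,0,0,0,0],[1,0,0,0,0],[1,0,0,0,0],[1,0,0,0,0],[1,0,0,0,0]],
])

```text
time_s: 32.28
tcp_pos: [0.3742, 0.3915, 0.2001]
eef_rot: [180.0, -0.0, 172.1]
contact_force: [0.0, -0.2, 0.1]
gripper_width: 0.0876
gripper_force: 0.0
```

Request:
drive_tool([
  [[1,0,0,-0.2,0],[1,0,0,-0.4,0],[1,0,0,-0.6,0],[1,0,0,-0.8,0],[1,0,0,-1.0,0]],
])

```text
time_s: 32.9
tcp_pos: [0.3742, 0.3914, 0.321]
eef_rot: [180.0, -0.0, 172.1]
contact_force: [0.2, 0.2, 0.5]
gripper_width: 0.0876
gripper_force: 0.0
```

Request:
drive_tool([
  [[1,0,0,-0.3,0],[1,0,0,-0.6,0],[1,0,0,-0.6,0],[1,0,0,-0.6,0],[1,0,0,-0.6,0]],
])

```text
time_s: 33.52
tcp_pos: [0.374, 0.3912, 0.391]
eef_rot: [-179.9, -0.0, 172.1]
contact_force: [-0.1, 0.4, 0.4]
gripper_width: 0.0877
gripper_force: 0.0
```

Run:
```python
from h import *
s=r.get_state();print(s["time_s"],s["tcp_pos"],s["contact_force"])
a=capture("side");h=cv2.cvtColor(a,cv2.COLOR_RGB2HSV).astype(int)
def blob(name,lo,hi,box):
  x0,y0,x1,y1=box;q=h[y0:y1,x0:x1];m=((q[...,0]>=lo)&(q[...,0]<=hi)&(q[...,1]>150)&(q[...,2]>60))
  ys,xs=np.nonzero(m);print(name,m.sum(),(xs.min()+x0,ys.min()+y0,xs.max()+x0,ys.max()+y0) if m.sum() else "")
blob("yellow eye",22,32,(205,230,340,384))
blob("red",0,5,(215,110,260,200));blob("blue",105,125,(215,110,290,190))
for x in(.05,0): print("expected tab top/disc end",proj("side",[*on(S,x),.27]),proj("side",[*on(S,x),.058]))
```

```text
33.525 [0.37396142 0.39120542 0.3909989 ] [-0.09288869  0.43703215  0.37252957]
yellow eye 240 (np.int64(283), np.int64(240), np.int64(323), np.int64(353))
red 85 (np.int64(243), np.int64(129), np.int64(246), np.int64(172))
blue 0 
expected tab top/disc end [244.4 129. ] [246.5 189.3]
expected tab top/disc end [261.8 129.6] [262.3 190.1]
```

Request:
drive_tool([
  [[1,0.3,0,-0.1,0],[1,0.6,0,-0.2,0],[1,0.6,0,-0.2,0],[1,0.6,0,-0.2,0],[1,0.6,0,-0.2,0]],
])

```text
time_s: 34.2
tcp_pos: [0.3033, 0.4012, 0.4153]
eef_rot: [-179.9, -0.0, 172.0]
contact_force: [-0.6, -0.2, -0.2]
gripper_width: 0.0875
gripper_force: 0.0
```

Run:
```python
from h import *
for k in range(2):
  a=capture("side");h=cv2.cvtColor(a,cv2.COLOR_RGB2HSV).astype(int)
  for name,lo,hi in(("yellow",22,33),("red",0,5),("blue",105,125)):
    m=((h[...,0]>=lo)&(h[...,0]<=hi)&(h[...,1]>140)&(h[...,2]>50)).astype(np.uint8)
    n,_,st,ce=cv2.connectedComponentsWithStats(m)
    print(name,[tuple(int(v) for v in s) for s in st[1:] if s[4]>25 and 190<s[0]<360])
print("upright eye",proj("side",[.3745,.392,.217]),proj("side",[.3745,.392,.16]))
```

```text
yellow [(227, 145, 10, 18, 116), (283, 318, 14, 36, 239)]
red [(243, 126, 4, 47, 133)]
blue [(260, 128, 4, 46, 131)]
yellow [(227, 145, 10, 18, 117), (283, 318, 14, 36, 240)]
red [(243, 126, 4, 47, 137)]
blue [(260, 128, 4, 46, 130)]
upright eye [275.7 318.2] [275.3 337.7]
```

The skimmer and turner hang where expected. The ladle eye stays put near (290,336), leaning slightly in the pot, and the arm is clear, so I hand in.

```bash
python3 -c "
from plant import job
print(job.close_job())"
```

```text
the job is handed in; nothing more can be done
None
```

I handed the job in at about 34 s: the skimmer and turner hang on the spare hook and the ladle leans in the pot, released after its bowl touched the floor; hand-in returned no verdict, and I viewed 11 pictures, one over the limit of 10.

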